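# Take the drain bung out of the clay settling trough

### The arm

A 6-joint arm with a two-finger parallel gripper is mounted at the origin on the work surface. World frame = base frame: x ahead of the robot, y to its left, z up, the work surface at z = 0. Lengths are in m, angles in rad, forces in N, time in s.
With the tool pointing down it reaches from about 0.25 to 0.85 m from the base axis. Payload 12.5 kg.
Tool frame: the origin (TCP) lies at the very end of the fingers, on their centre line; the grasp point (between the pads) lies 19 mm behind it; z points along the fingers, y is the line along which they close (so a half turn about z gives the same grasp; the last joint's range is limited). The gripper opens to 93 mm and grips with 3 to 60 N. Pads are 15 mm wide; open, the fingers measure 128 mm over their backs; the gripper's body (75 mm by 188 mm) begins 65 mm behind the grasp point.
Start: joints at [-1.288, 0.351, 1.652, -0, 1.139, -0.085], TCP at [0.198, -0.513, 0.219] pointing down, gripper open.
Joint ranges: [-2.75, 2.75], [-0.79, 2.1], [0.01, 2.65], [-1.57, 4.71], [0.07, 3.14], [-2.87, 2.87]. Speed limits (rad/s): [2.22, 2.22, 2.79, 3.14, 3.14, 3.14].

### API

Orientations are given as a unit quaternion [w, x, y, z].
In Python, from rig import * gives the robot as it stands.
- The arm moves only by the tool servo_tool, never from a script. Its argument "commands" is a list of rows, each a list of 4 numbers: the shift along the tool's x, y, z in units of 20 mm (1.0 is 20 mm), then the turn about the tool's z in units of 4 degrees (1.0 is 4 degrees). A call has 1 to 10 rows; each row shifts and turns the commanded pose from where the row before left it, along the tool's axes as they then stand; what a row does not reach is not made up. A row lasts 1/10 s, in which the tool goes at most 50 mm and 8.59 degrees, less where a joint would pass 70% of its speed; a pose out of reach is approached as far as the arm can. A call with a number of a shift or a turn outside -1 to 1 is refused whole. A call with a gripper value outside its range is refused whole. "claw" is the opening, from 0 (shut) to 1 (fully open), set as the call begins (left out, the last holds). The fingers move at their own pace and stop on an object; "force" is the grip in N (left out, the last holds). Time passes only in rows, so rows that do not move let the fingers close. It gives the time, the measured TCP pose, the force, the opening and the grip force at its end, in the units of the state.
- sense(): the state, without advancing time (a new reading comes with each control period).
- snapshot(name): name is "scene" or "top"; returns a dict with "pixels" (420x560x3 uint8, red, green, blue), "fx", "fy", "cx", "cy" (pixels), "xyz" and "orientation" of the camera in the world. Camera axes: x right, y up, looking along -z (the intrinsics and any distortion apply to the point x, -y, -z); pixel columns grow to the right and rows downward; lengths in m; the calibration is good to about 2 mm. A picture is of the moment at which its call begins. There is no depth.
- sign_off(): hands the job in; it is judged then, once.
Trained networks look in the newest picture that a camera, given by its name, has taken for a name from the list of things; names that differ only in an ending like _2 or _b are one class to them, and where a whole thing is asked for, a point or a joint stands for the part that bears it (a point fixed in the world has none). Each returns a list of dicts, best first, with "score" (0 to 1); they miss things now and then, are a little off and sometimes report something else, mostly with a low value. They report only what shows in the picture. A call takes as long as a camera call. They do not tell look-alikes from the thing itself.
- boxes_of(camera, query): "extent" ([left, top, right, bottom] in pixels, round what is visible of it).
The state is a dict: "clock": time; "qpos": joint angles; "joint_velocities": joint speeds; "effort": joint torques, N m; "position": TCP position; "ee_rot": TCP orientation; "contact_force": force on the tool from outside, world axes, zero at the start; "ft_torque": the same for the moment, N m; "width": opening from 0.0 (shut) to 1.0 (fully open); "grip_force": force on a finger pad.
Only numpy, scipy, OpenCV 4.12 (cv2) and the standard library are available. Lean on these libraries where they do the work, as an engineer would, in place of code of your own. Each camera call takes 0.05 s, during which the arm holds its last target. There are 200 camera calls.

### The job

The settling trough is empty and wants rinsing: grip the winged bung, unscrew it anticlockwise (as seen from the robot) a good fifth of a turn until its threads let go, and draw it straight out of its port. Then set it down, without dropping it, in the rectangular wooden tray. Leave the other bung, with the round knob, screwed in.

Things in the scene. Friction and masses are not known exactly. Their poses are not given: they have to be found in the camera images.
- winged_bung: Black plastic bung, 180 g, in either port of the trough. Origin: on its axis, back face of its flange (56 mm across, 8 mm thick), at the port's mouth. Starts with the trough's axes; +x runs into the port. Shank 26 mm across, 40 mm long, inside. Turned anticlockwise seen from the robot (wing's upper end moves to +y) it is held, with 4 mm of play, to 56 degrees, then free to draw out along -x from 58 to 90.
- wing (a point): Centre of the bung's wing, on its axis, 50 mm from the flange's back face towards the robot; axes as the bung's. The wing is a flat bar 10 mm thick, 88 mm long (44 mm either side of the axis), 30 mm wide along the axis, on a 22 mm neck. Tight, it leans 40 degrees to the robot's right (upper end along 0, -sin 40, cos 40); turned 75 degrees it leans 35 degrees left.
- round_bung: Bystander: a like black bung with a round knob, 38 mm across and 24 mm long, instead of a wing. It sits in the trough's other port and stays there. Same origin and axes.
- trough: White plastic open trough, 180 (x) by 340 (y) by 170 mm high, fixed. Origin: centre of its underside; z up, -x towards the robot. From its front face (x = -90 mm) two grey port stubs, 68 mm across, stand out 45 mm: mouths at x = -135 mm, y = +90 and -90 mm, axes level, 110 mm above the table.
- tray: Open rectangular tray of light wood, 200 (x) by 160 (y) by 35 mm high, walls and floor 5 mm thick, loose on the table to one side (a blue round bowl stands on the other). Origin: centre of its underside, z up.
Things that resemble listed ones, but are neither listed nor needed, are in the scene too. What is shaped like the winged_bung but pink is not meant.

How it is judged:
On the way, in this order (a step that is already met when the one before it is completed fails the run):
1. the winged bung is unscrewed (turned more than 46 degrees) while still in its port (angle between winged_bung's own z axis and vertical above 0.8 rad and x of winged_bung in the frame of trough above -0.16 m and height (world z) of winged_bung above 0.09 m), for 0.05 s.
2. it is drawn clear of the port, held up off the table (x of winged_bung in the frame of trough below -0.18 m and height (world z) of winged_bung above 0.07 m), for 0.05 s.
At the end, for the whole second after the job is handed in: The winged bung rests in the tray, let go and still: its origin within 85 mm (tray x) and 65 mm (tray y) of the tray's centre and less than 60 mm above the tray's underside, and the tray stands flat. The round-knobbed bung is still in its port, within 15 mm of where it was (x of winged_bung in the frame of tray between -0.085 and 0.085 m and y of winged_bung in the frame of tray between -0.065 and 0.065 m and z of winged_bung in the frame of tray below 0.06 m and contact force between winged_bung and tray above 0.3 N and linear speed of winged_bung below 0.03 m/s and angle between tray's own z axis and vertical below 0.1 rad and distance of round_bung from where it was at the start of the episode below 0.015 m); the robot touches nothing.
It fails at once if the bung is dropped or thrown (faster than 1.2 m/s, a fall of about 7 cm) (linear speed of winged_bung above 1.2 m/s).
It fails at once if the round-knobbed bung is unscrewed or pulled (moved over 15 mm, or turned over 35 degrees) (distance of round_bung from where it was at the start of the episode above 0.015 m or angle between round_bung's own z axis and vertical above 0.61 rad).
It also fails if it takes over 54 s, if anything falls off the work surface, if the arm or the gripper's body presses on something with over 40 N, if the wrist force passes 120 N, or if a joint passes its speed limit or range.

## Working session

There is one attempt and no reset: what is moved stays moved. The work goes in short steps, Python scripts to look and compute and a tool call to move; the robot and the scene stay as the last step left them, time stands still between calls to the robot, and variables do not carry over. Pictures are saved under pics/ and viewed, at most 10 in all, crops included, and the job is handed in when it is done.

Besides the shell and the picture viewer there is one more tool, called after "Emit:" as name(argument=value, ...), one argument or row to a line, values as JSON. servo_tool: Moves the arm, as the interface text tells. Its arguments: {"type":"object","properties":{"commands":{"type":"array","items":{"type":"array","items":{"type":"number","minimum":-1,"maximum":1}}},"claw":{"type":"number"},"force":{"type":"number"}},"required":["commands"]}

```bash
mkdir -p pics
cat > h.py <<'E'
from rig import *
import numpy as np, cv2
from scipy.spatial.transform import Rotation as R
def q2R(q): return R.from_quat([q[1],q[2],q[3],q[0]]).as_matrix()
def ray(s,u,v):
    d=np.array([(u-s['cx'])/s['fx'],-(v-s['cy'])/s['fy'],-1.]); return np.array(s['xyz']),q2R(s['orientation'])@d
def onz(s,u,v,z):
    o,d=ray(s,u,v); return o+d*(z-o[2])/d[2]
def proj(s,p):
    c=q2R(s['orientation']).T@(np.array(p)-s['xyz']); return [s['cx']+s['fx']*c[0]/-c[2], s['cy']+s['fy']*c[1]/c[2]]
E
python3 - <<'E'
from h import *
for n in ("scene","top"):
    s=snapshot(n); cv2.imwrite(f"pics/{n}0.png",s['pixels'][:,:,::-1])
    print(n,{k:np.round(v,4).tolist() for k,v in s.items() if k!='pixels'})
    for q in ("winged_bung","round_bung","trough","tray"): print(q,[(np.round(b['extent']).tolist(),round(b['score'],2)) for b in boxes_of(n,q)[:4]])
print(sense())
E
```

```text
scene {'fx': 421.1828, 'fy': 421.1828, 'cx': 281.0788, 'cy': 206.4439, 'xyz': [1.2468, -0.1325, 0.8878], 'orientation': [0.7015, 0.2507, 0.2342, 0.6247]}
winged_bung [([91.0, 243.0, 141.0, 278.0], 0.64)]
round_bung [([244.0, 174.0, 268.0, 188.0], 0.7), ([322.0, 176.0, 332.0, 180.0], 0.55)]
trough [([225.0, 176.0, 405.0, 306.0], 0.9)]
tray [([166.0, 162.0, 235.0, 236.0], 0.98)]
top {'fx': 382.7601, 'fy': 382.7601, 'cx': 277.4498, 'cy': 213.9068, 'xyz': [0.4407, -0.0581, 0.9932], 'orientation': [0.716, 0.042, -0.0534, -0.6948]}
winged_bung [([285.0, 214.0, 316.0, 244.0], 0.74), ([414.0, 169.0, 464.0, 214.0], 0.64)]
round_bung [([212.0, 217.0, 232.0, 234.0], 0.75)]
trough [([177.0, 107.0, 341.0, 219.0], 0.66)]
tray [([320.0, 217.0, 400.0, 313.0], 0.57)]
{'clock': 0.5, 'qpos': array([-1.28756353e+00,  3.50727530e-01,  1.65185253e+00, -1.54791261e-05,
        1.13911725e+00, -8.46081067e-02]), 'joint_velocities': array([-0.00049413, -0.00090344,  0.00071986,  0.00012079, -0.00099025,
       -0.00182493]), 'effort': array([ 1.74635302e-04, -4.96955609e+01, -2.85333699e+01,  6.98915985e-02,
        2.25341914e-02, -2.16634561e-05]), 'position': array([ 0.19778389, -0.51315728,  0.21859748]), 'ee_rot': array([-5.13775275e-05,  9.83133664e-01,  1.82888482e-01, -1.21834734e-05]), 'contact_force': array([-0.74054396,  0.90640825, -0.56552808]), 'ft_torque': array([-0.00427637,  0.01438337,  0.01306119]), 'grip_force': 0.0, 'width': 0.9965550339740904}
```

View pics/scene0.png

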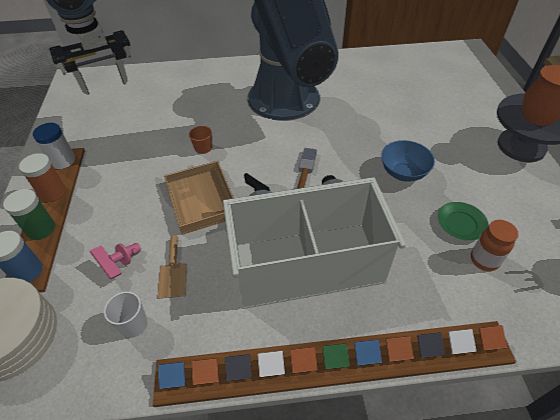

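View pics/top0.png

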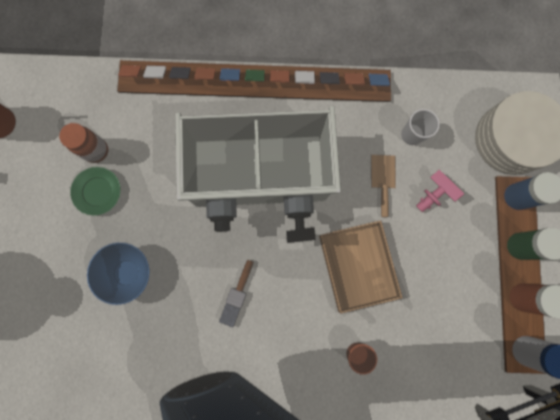

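The winged bung is in the right-hand (−y) port (top view: wing about (300,236)). The round knob is at (222,224), and the tray is centred near (361,266). Next I'll fit the poses and overlay the models.

```bash
cat > fit.py <<'E'
from h import *
from scipy.optimize import least_squares
def T(p,q): c,s=np.cos(p[2]),np.sin(p[2]); return np.array([p[0]+c*q[0]-s*q[1],p[1]+s*q[0]+c*q[1],q[2]])
def wing(lean):  # 8 corners of wing bar in trough frame, for the port y=-.09
    u=np.array([0,np.sin(lean),np.cos(lean)]); n=np.array([0,np.cos(lean),-np.sin(lean)]); c=np.array([-.185,-.09,.11])
    return [c+np.array([a*.015,0,0])+b*.044*u+d*.005*n for a in(-1,1) for b in(-1,1) for d in(-1,1)]
E
python3 - <<'E'
from fit import *
S={n:snapshot(n) for n in("scene","top")}
cor={'top':[(176,114),(332,107),(340,193),(178,200)],'scene':[(399,244),(234,272),(225,199),(379,180)]}
# order: (+x,+y),(+x,-y),(-x,-y),(-x,+y)
q=[(.09,.17,.17),(.09,-.17,.17),(-.09,-.17,.17),(-.09,.17,.17)]
f=lambda p,ns:np.concatenate([np.subtract(proj(S[n],T(p,a)),b) for n in ns for a,b in zip(q,cor[n])])
for ns in(['top'],['scene'],['top','scene']):
    r=least_squares(f,[.57,-.02,0],args=(ns,),loss='soft_l1'); print(ns,r.x.round(4),r.fun.round(1))
p=r.x
out=[]
for n,(x0,y0,x1,y1) in {'top':(165,95,365,245),'scene':(215,150,415,300)}.items():
    im=cv2.resize(S[n]['pixels'][y0:y1,x0:x1,::-1],None,fx=4,fy=4,interpolation=cv2.INTER_CUBIC)
    im=cv2.convertScaleAbs(im,alpha=1.5)
    for a in q:
        u=(np.array(proj(S[n],T(p,a)))+.5-[x0,y0])*4; cv2.circle(im,tuple(u.astype(int).tolist()),4,(0,0,255),1)
    h=cv2.convexHull(np.float32([(np.array(proj(S[n],T(p,a)))+.5-[x0,y0])*4 for a in wing(-np.radians(40))])).astype(int)
    cv2.polylines(im,[h],True,(0,255,0),1)
    cv2.imwrite(f'pics/{n}1.png',im)
# tray corners at z=.035
print([onz(S['top'],u,v,.035).round(3).tolist() for u,v in((320,236),(378,222),(400,299),(340,311))])
print('tool y',(q2R(sense()['ee_rot'])).round(3).tolist())
E
```

```text
['top'] [ 0.6838 -0.0194  0.0723] [ 2.9  4.4 -1.7  6.2 -4.6 -1.5  1.7 -2.4]
['scene'] [ 0.6941 -0.0219  0.055 ] [-0.3 -0.   0.4 -3.4  1.9  2.1 -6.7  1.6]
['top', 'scene'] [ 0.6912 -0.021   0.0577] [ 4.4  0.2 -0.3  4.1 -4.4 -3.7  2.  -6.8 -0.2 -1.4  0.9 -4.5  2.2  1.3
 -6.8  0.5]
[[0.518, -0.18, 0.035], [0.558, -0.327, 0.035], [0.369, -0.38, 0.035], [0.336, -0.232, 0.035]]
tool y [[0.933, 0.36, -0.0], [0.36, -0.933, 0.0], [-0.0, -0.0, -1.0]]
```

View pics/top1.png

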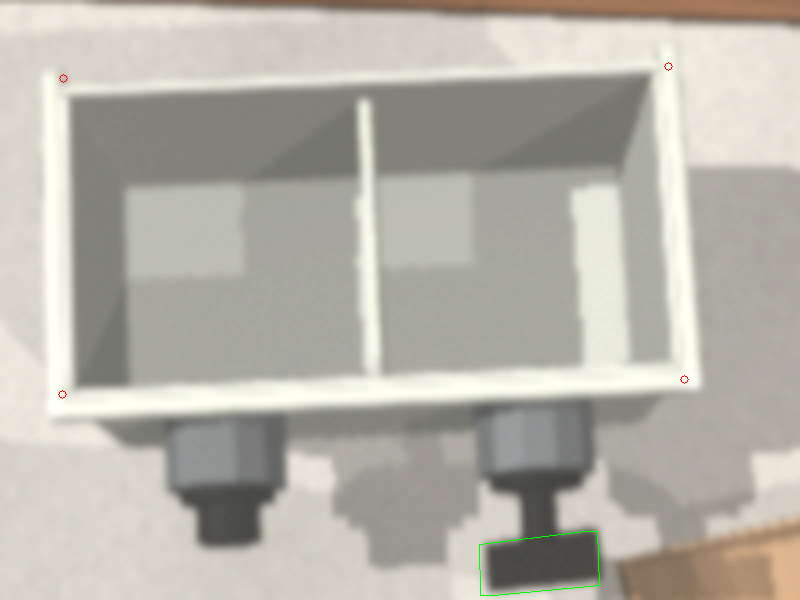

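View pics/scene1.png

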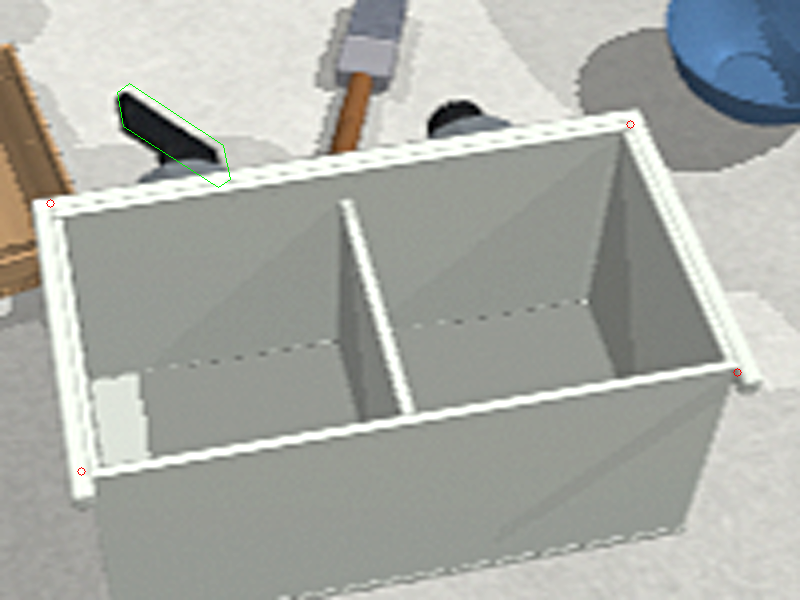

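Run:
```python
from fit import *
S={n:snapshot(n) for n in("scene","top")}
o={'top':np.array([165,95]),'scene':np.array([215,150])}
cr={'top':[(44,72),(672,47),(700,387),(50,417)],'scene':[(757,388),(78,502),(34,200),(636,109)]}
sg=[(1,1),(1,-1),(-1,-1),(-1,1)]
def f(p): return np.concatenate([np.subtract(proj(S[n],T(p,(p[3]*a[0],p[4]*a[1],.17))),np.array(b)/4-.5+o[n]) for n in S for a,b in zip(sg,cr[n])])
r=least_squares(f,[.69,-.02,.05,.09,.17]); p=r.x; print(p.round(4),r.fun.round(1))
m={}
# dark mask of wing from top and scene, compare with model silhouette via bbox
for n in S:
    x0,y0=o[n]; g=S[n]['pixels'].max(2).astype(float)
    win={'top':(280,224,318,246),'scene':(242,170,275,192)}[n]
    m[n]=(g[win[1]:win[3],win[0]:win[2]]<70,win)
    ys,xs=np.where(m[n][0]); print(n,'dark bbox',xs.min()+win[0],ys.min()+win[1],xs.max()+win[0],ys.max()+win[1])
    h=np.array([proj(S[n],T(p,a)) for a in wing(-np.radians(40))]); print(' model bbox',h.min(0).round(1),h.max(0).round(1))
# shift search: IoU of silhouette in top, by dx,dy
import itertools
def iou(p,n):
    mk,w=m[n]; h=cv2.convexHull(np.float32([np.array(proj(S[n],T(p,a)))-w[:2] for a in wing(-np.radians(40))]))
    c=np.zeros(mk.shape,np.uint8); cv2.fillPoly(c,[np.round(h*16).astype(int)],1,shift=4)
    return (c&mk).sum()/ (c|mk).sum()
best=sorted(((iou(p+[dx,dy,dt,0,0],'top')+iou(p+[dx,dy,dt,0,0],'scene'),dx,dy,dt) for dx,dy,dt in itertools.product(np.arange(-.012,.013,.002),np.arange(-.012,.013,.002),(-.03,0,.03))),reverse=True)[:6]
print(np.round(best,3))
w=T(p,(-.185,-.09,.11)); print('wing',w.round(4))
# round bung knob check
print('knob centre px',[np.round(proj(S[n],T(p,(-.155,.09,.11))),1) for n in S])
```

```text
[ 0.6925 -0.0199  0.0783  0.0994  0.1769] [ 0.8 -1.8 -0.3 -1.1  0.5 -0.2 -0.4 -0.1  0.5 -1.3  0.6 -1.3 -0.2 -0.1
  0.3 -0.2]
scene dark bbox 244 173 269 191
 model bbox [242.9 171.6] [271.2 197.3]
top dark bbox 287 224 314 241
 model bbox [285.3 225.6] [315.7 242.2]
[[ 1.471  0.006 -0.006 -0.03 ]
 [ 1.467  0.004  0.     0.   ]
 [ 1.463  0.002  0.     0.   ]
 [ 1.444  0.006 -0.004 -0.03 ]
 [ 1.439 -0.002  0.006  0.03 ]
 [ 1.435  0.006 -0.008 -0.03 ]]
wing [ 0.5151 -0.1241  0.11  ]
knob centre px [array([329.4, 182.7]), array([221.6, 225. ])]
```

Emit:
servo_tool(
  commands=[
    [0, 0, -0.2, -1],
    [0, 0, -0.2, -1],
    [0, 0, -0.2, -1],
    [0, 0, -0.2, -1],
    [0, 0, -0.2, -1],
    [0, 0, -0.2, -1],
    [0, 0, -0.2, -1],
    [0, 0, -0.2, -1],
    [0, 0, 0, -1],
    [0, 0, 0, -1],
  ],
  claw=0.42,
)

```text
clock: 1.7
position: [0.1978, -0.5132, 0.2508]
ee_rot: [0.0, 0.861, 0.509, -0.0]
contact_force: [-0.3, 0.3, 0.1]
width: 0.421
grip_force: 0.0
```

Emit:
servo_tool(
  commands=[
    [0, 0, 0, -1],
    [0, 0, 0, -1],
    [0, 0, 0, -1],
    [0, 0, 0, -1],
    [0, 0, 0, -1],
    [0, 0, 0, -1],
    [0, 0, 0, -1],
    [0, 0, 0, -1],
    [0, 0, 0, -0.3],
  ],
)

```text
clock: 2.6
position: [0.1978, -0.5132, 0.2506]
ee_rot: [0.0, 0.68, 0.734, 0.0]
contact_force: [0.2, -0.3, -0.6]
width: 0.421
grip_force: 0.0
```

```bash
cat >> h.py <<'E'
def delta(target):
    s=sense(); M=q2R(s['ee_rot']); d=np.array(target)-s['position']
    print('t',round(s['clock'],2),'pos',s['position'].round(4),'tool y deg',np.degrees(np.arctan2(M[1,1],M[0,1])).round(2),'F',s['contact_force'].round(1),'w',round(s['width']*93,1),'| units',(M.T@d/.02).round(2))
E
python3 -c "
from h import *
delta([.5185,-.146,.2])"
```

```text
t 2.6 pos [ 0.1978 -0.5132  0.2506] tool y deg 4.37 F [ 0.2 -0.3 -0.6] w 39.2 | units [17.08 17.39  2.53]
```

Emit:
servo_tool(
  commands=[
    [1, 1, 0, 0],
    [1, 1, 0, 0],
    [1, 1, 0, 0],
    [1, 1, 0, 0],
    [1, 1, 0, 0],
    [1, 1, 0, 0],
    [1, 1, 0, 0],
    [1, 1, 0, 0],
    [1, 1, 0, 0],
    [1, 1, 0, 0],
  ],
)

```text
clock: 3.6
position: [0.383, -0.2979, 0.2507]
ee_rot: [0.0, 0.681, 0.733, -0.0]
contact_force: [0.4, -0.8, 1.1]
width: 0.42
grip_force: 0.0
```

Emit:
servo_tool(
  commands=[
    [1, 1, 0, 0],
    [1, 1, 0, 0],
    [1, 1, 0.5, 0],
    [1, 1, 0.5, 0],
    [1, 1, 0.5, 0],
    [1, 1, 0.5, 0],
    [1, 1, 0.5, 0],
    [0, 0.4, 0, 0],
    [0, 0, 0, 0],
  ],
)

```text
clock: 4.5
position: [0.5201, -0.1482, 0.2006]
ee_rot: [0.0, 0.68, 0.733, -0.0]
contact_force: [-0.0, -1.0, -0.2]
width: 0.421
grip_force: 0.0
```

```bash
python3 -c "
from fit import *
delta([.5185,-.146,.117])
S=snapshot('top');x0,y0=255,180
cv2.imwrite('pics/top2.png',cv2.convertScaleAbs(cv2.resize(S['pixels'][y0:y0+75,x0:x0+100,::-1],None,fx=8,fy=8,interpolation=cv2.INTER_CUBIC),alpha=2))
S=snapshot('scene');x0,y0=210,110
cv2.imwrite('pics/scene2.png',cv2.convertScaleAbs(cv2.resize(S['pixels'][y0:y0+90,x0:x0+120,::-1],None,fx=6,fy=6,interpolation=cv2.INTER_CUBIC),alpha=2))
"
```

```text
t 4.5 pos [ 0.5201 -0.1482  0.2006] tool y deg 4.3 F [-0.  -1.  -0.2] w 39.2 | units [ 0.12 -0.07  4.18]
```

View pics/scene2.png

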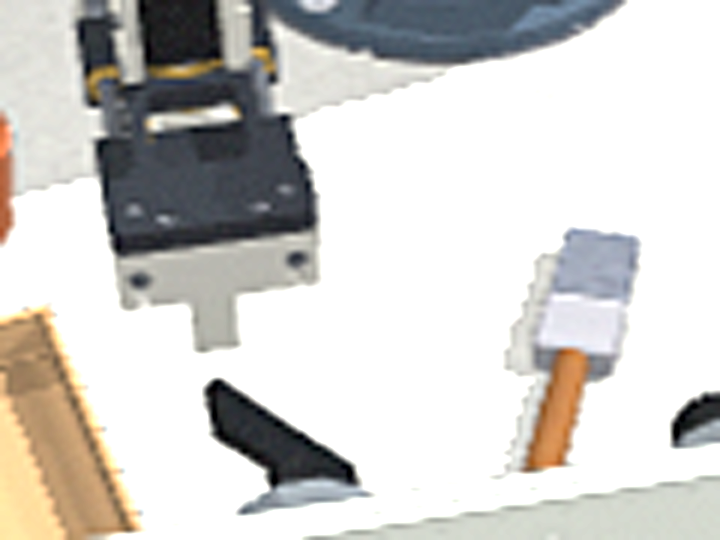

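The fingertip is at (215,345), just above the wing's upper end at (218,385), so it is aligned. I'll descend with force checks.

Emit:
servo_tool(
  commands=[
    [0.1, -0.05, 0.5, 0],
    [0, 0, 0.5, 0],
    [0, 0, 0.5, 0],
    [0, 0, 0.5, 0],
    [0, 0, 0.3, 0],
    [0, 0, 0.3, 0],
    [0, 0, 0.3, 0],
  ],
)

```text
clock: 5.3
position: [0.5184, -0.1463, 0.1422]
ee_rot: [0.0, 0.68, 0.733, 0.0]
contact_force: [-0.0, 0.0, -1.0]
width: 0.42
grip_force: 0.0
```

Emit:
servo_tool(
  commands=[
    [0, 0, 0.3, 0],
    [0, 0, 0.3, 0],
    [0, 0, 0.3, 0],
    [0, 0, 0.3, 0],
    [0, 0, 0, 0],
  ],
)

```text
clock: 5.8
position: [0.5179, -0.1461, 0.1178]
ee_rot: [-0.001, 0.68, 0.733, -0.0]
contact_force: [-0.5, -0.1, -1.0]
width: 0.421
grip_force: 0.0
```

No contact on the way down. Closing on the wing.

Emit:
servo_tool(
  commands=[
    [0, 0, 0, 0],
    [0, 0, 0, 0],
    [0, 0, 0, 0],
    [0, 0, 0, 0],
  ],
  claw=0,
  force=30,
)

```text
clock: 6.2
position: [0.5157, -0.1464, 0.1185]
ee_rot: [-0.002, 0.68, 0.733, -0.002]
contact_force: [-14.0, -2.5, 6.1]
width: 0.317
grip_force: 30.0
```

```bash
python3 -c "
from h import *
delta([.5185,-.146,.117])"
```

```text
t 6.2 pos [ 0.5157 -0.1464  0.1185] tool y deg 4.31 F [-14.   -2.5   6.1] w 29.5 | units [0.01 0.14 0.07]
```

Emit:
servo_tool(
  commands=[
    [0, -0.13, 0, 0],
    [0.18, 0, -0.135, 0],
    [0.195, 0, -0.105, 0],
    [0.21, 0, -0.08, 0],
    [0, 0, 0, 0],
  ],
)

```text
clock: 6.7
position: [0.5136, -0.1366, 0.1246]
ee_rot: [0.0, 0.68, 0.733, -0.002]
contact_force: [-7.6, -17.9, -7.2]
width: 0.32
grip_force: 30.0
```

Emit:
servo_tool(
  commands=[
    [0.215, 0, -0.055, 0],
    [0.22, 0, -0.025, 0],
    [0.225, 0, 0.005, 0],
    [0, 0, 0, 0],
  ],
)

```text
clock: 7.1
position: [0.5121, -0.1251, 0.126]
ee_rot: [0.001, 0.68, 0.733, -0.004]
contact_force: [-11.6, -30.1, -7.2]
width: 0.317
grip_force: 29.3
```

Emit:
servo_tool(
  commands=[
    [0.22, 0, 0.035, 0],
    [0.21, 0, 0.065, 0],
    [0.205, 0, 0.085, 0],
    [0.19, 0, 0.115, 0],
    [0, 0, 0, 0],
  ],
)

```text
clock: 7.6
position: [0.5127, -0.105, 0.1208]
ee_rot: [0.0, 0.68, 0.733, 0.0]
contact_force: [1.3, 0.2, -0.4]
width: 0.022
grip_force: 0.0
```

```bash
python3 -c "
from fit import *
delta([.5185,-.146,.117])
S=snapshot('scene');x0,y0=210,110
cv2.imwrite('pics/scene3.png',cv2.convertScaleAbs(cv2.resize(S['pixels'][y0:y0+90,x0:x0+120,::-1],None,fx=6,fy=6,interpolation=cv2.INTER_CUBIC),alpha=2))
"
```

```text
t 7.6 pos [ 0.5127 -0.105   0.1208] tool y deg 4.26 F [ 1.3  0.2 -0.4] w 2.0 | units [-2.06  0.13  0.19]
```

View pics/scene3.png

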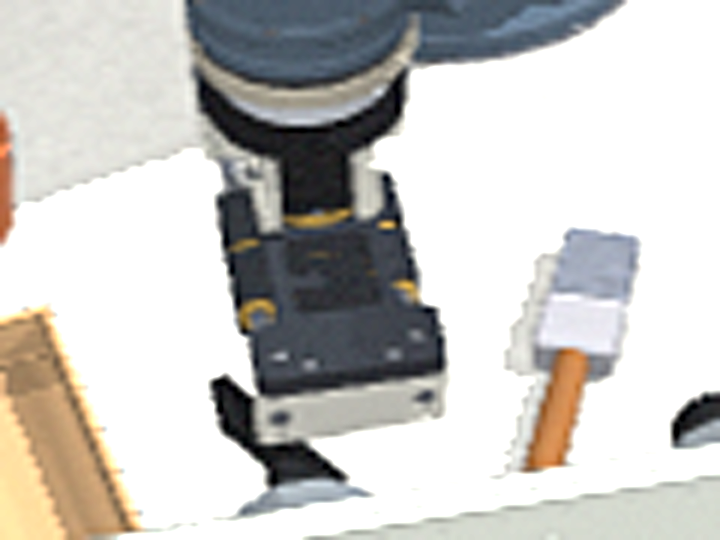

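The bar slipped out of the 30 N grip. The wing still leans right, with its upper end at (220,385). I'll push it round with the closed fingers' flank instead.

Emit:
servo_tool(
  commands=[
    [0, 0, -1, 0],
    [0, 0, -1, 0],
    [0, 0, -1, 0],
    [-1, 0, 0, 0],
    [-1, 0, 0, 0],
    [-1, 0, 0, 0],
    [-0.6, 0.05, 0, 0],
    [0, 0, 1, 0],
    [0, 0, 1, 0],
    [0, 0, 0.5, 0],
  ],
)

```text
clock: 8.65
position: [0.5188, -0.1765, 0.1293]
ee_rot: [-0.001, 0.68, 0.733, -0.0]
contact_force: [-0.7, -0.0, -0.8]
width: 0.006
grip_force: 0.0
```

Emit:
servo_tool(
  commands=[
    [0.2, 0, 0, 0],
    [0.2, 0, 0, 0],
    [0.2, 0, 0, 0],
    [0.2, 0, 0, 0],
    [0, 0, 0, 0],
  ],
)

```text
clock: 9.15
position: [0.518, -0.1604, 0.1311]
ee_rot: [0.0, 0.68, 0.733, 0.0]
contact_force: [1.1, -0.3, -0.1]
width: 0.006
grip_force: 0.0
```

Emit:
servo_tool(
  commands=[
    [0.2, 0, 0, 0],
    [0.2, 0, 0, 0],
    [0.2, 0, 0, 0],
    [0, 0, 0, 0],
  ],
)

```text
clock: 9.55
position: [0.5172, -0.1489, 0.1308]
ee_rot: [0.0, 0.68, 0.733, 0.0]
contact_force: [0.6, -2.5, 1.5]
width: 0.001
grip_force: 1.2
```

Emit:
servo_tool(
  commands=[
    [0.2, 0, 0, 0],
    [0.2, 0, 0, 0],
    [0.2, 0, 0, 0],
    [0, 0, 0, 0],
  ],
)

```text
clock: 9.95
position: [0.5162, -0.1395, 0.1318]
ee_rot: [0.002, 0.68, 0.733, -0.001]
contact_force: [-6.3, -20.2, 11.6]
width: 0.004
grip_force: 9.4
```

Emit:
servo_tool(
  commands=[
    [0.2, 0, 0, 0],
    [0.2, 0, -0.05, 0],
    [0.2, 0, -0.05, 0],
    [0, 0, 0, 0],
  ],
)

```text
clock: 10.35
position: [0.5161, -0.1281, 0.1343]
ee_rot: [0.003, 0.68, 0.733, -0.001]
contact_force: [-2.5, -18.2, 11.8]
width: 0.009
grip_force: 9.2
```

```bash
python3 -c "
from fit import *
delta([.5185,-.146,.117])
S=snapshot('scene');x0,y0=210,110
cv2.imwrite('pics/scene4.png',cv2.convertScaleAbs(cv2.resize(S['pixels'][y0:y0+90,x0:x0+120,::-1],None,fx=6,fy=6,interpolation=cv2.INTER_CUBIC),alpha=2))
"
```

```text
t 10.35 pos [ 0.5161 -0.1281  0.1343] tool y deg 4.28 F [ -2.5 -18.2  11.8] w 0.8 | units [-0.9   0.05  0.87]
```

View pics/scene4.png

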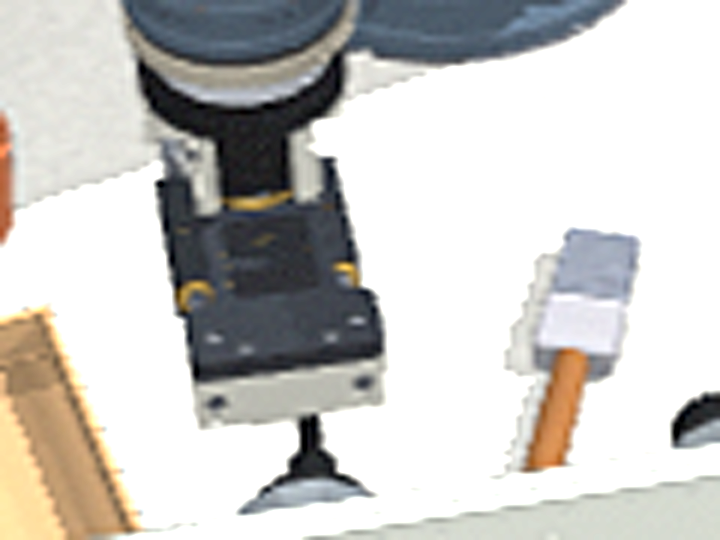

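The wing is now near vertical at (308,435), with the finger to its right. I'll keep pushing.

Emit:
servo_tool(
  commands=[
    [0.2, 0, 0, 0],
    [0.2, 0, 0, 0],
    [0.2, 0, 0, 0],
    [0.2, 0, 0, 0],
    [0, 0, 0, 0],
  ],
)

```text
clock: 10.9
position: [0.5158, -0.1108, 0.1341]
ee_rot: [0.003, 0.68, 0.733, 0.001]
contact_force: [4.0, -8.4, 6.3]
width: 0.004
grip_force: 5.0
```

Emit:
servo_tool(
  commands=[
    [0.2, 0, 0.05, 0],
    [0.2, 0, 0.05, 0],
    [0.2, 0, 0.05, 0],
    [0.2, 0, 0, 0],
    [0, 0, 0, 0],
  ],
)

```text
clock: 11.4
position: [0.5162, -0.0978, 0.1323]
ee_rot: [0.007, 0.68, 0.733, -0.0]
contact_force: [3.8, -29.3, 10.4]
width: 0.007
grip_force: 14.1
```

```bash
python3 -c "
from fit import *
delta([.5185,-.146,.117])
S=snapshot('scene');x0,y0=210,110
cv2.imwrite('pics/scene5.png',cv2.convertScaleAbs(cv2.resize(S['pixels'][y0:y0+90,x0:x0+120,::-1],None,fx=6,fy=6,interpolation=cv2.INTER_CUBIC),alpha=2))
"
```

```text
t 11.4 pos [ 0.5162 -0.0978  0.1323] tool y deg 4.31 F [  3.8 -29.3  10.4] w 0.7 | units [-2.4  -0.07  0.79]
```

View pics/scene5.png

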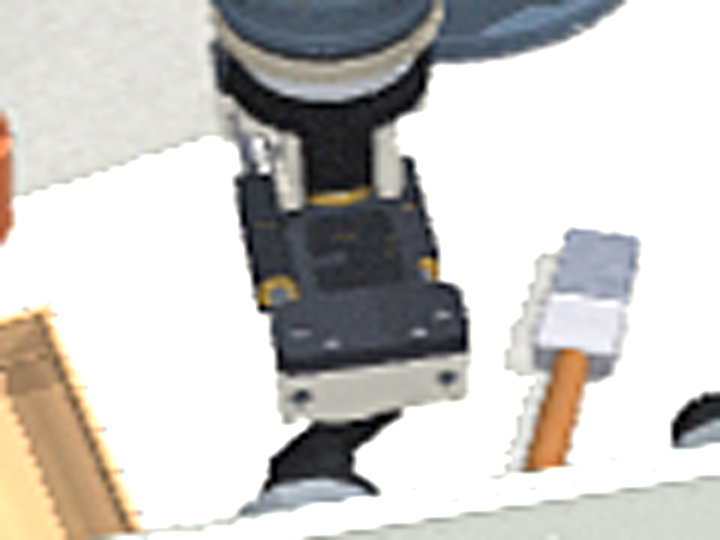

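The wing now leans about 50° left, from (330,450) to (390,410), which is a turn of nearly 90°, so it is free. I'll back off and regrip from above.

Emit:
servo_tool(
  commands=[
    [-0.4, 0, 0, 0],
    [-0.2, 0, -0.5, 0],
    [0, 0, -1, 0],
    [0, 0, -1, 0],
    [0, 0, 0, 0],
  ],
)

```text
clock: 11.95
position: [0.5145, -0.1049, 0.1819]
ee_rot: [0.001, 0.68, 0.733, 0.001]
contact_force: [-0.3, 0.8, -1.2]
width: 0.005
grip_force: 0.0
```

Emit:
servo_tool(
  commands=[
    [0, 0, 0, 0],
    [0, 0, 0, 0],
    [0, 0, 0, 0],
  ],
  claw=0.42,
  force=60,
)

```text
clock: 12.25
position: [0.5132, -0.1049, 0.1786]
ee_rot: [-0.001, 0.68, 0.733, -0.0]
contact_force: [0.1, 0.4, -0.1]
width: 0.214
grip_force: 0.0
```

```bash
python3 -c "
from fit import *
delta([.512,-.100,.113])
S=snapshot('top');x0,y0=255,170
cv2.imwrite('pics/top5.png',cv2.convertScaleAbs(cv2.resize(S['pixels'][y0:y0+90,x0:x0+120,::-1],None,fx=6,fy=6,interpolation=cv2.INTER_CUBIC),alpha=2))
S=snapshot('scene');x0,y0=210,110
a=cv2.convertScaleAbs(cv2.resize(S['pixels'][y0:y0+90,x0:x0+120,::-1],None,fx=6,fy=6,interpolation=cv2.INTER_CUBIC),alpha=2)
p=[.6925,-.0195,.0765]
for l,c in((50,(0,255,0)),(35,(0,0,255))):
    h=cv2.convexHull(np.float32([(np.array(proj(S,T(p,q)))+.5-[x0,y0])*6 for q in wing(np.radians(l))])).astype(int); cv2.polylines(a,[h],True,c,1)
cv2.imwrite('pics/scene6.png',a)
"
```

```text
t 12.25 pos [ 0.5132 -0.1049  0.1786] tool y deg 4.27 F [ 0.1  0.4 -0.1] w 19.9 | units [ 0.24 -0.04  3.28]
```

View pics/scene6.png

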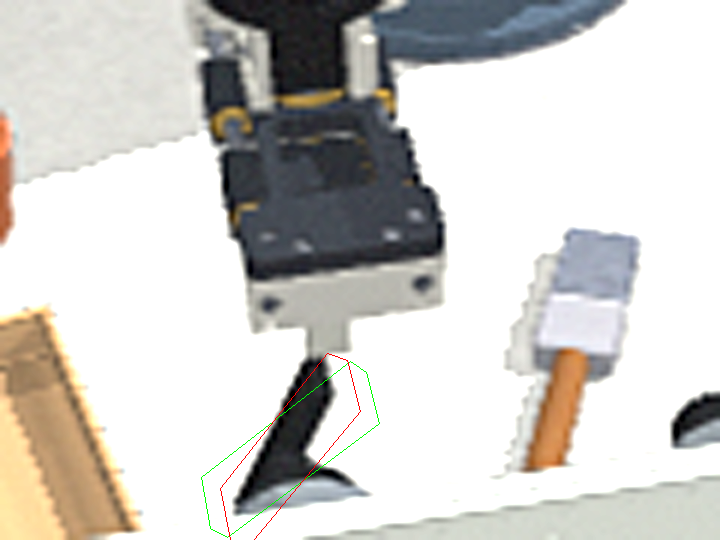

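The wing sits short of the 35° outline, with its upper end at (318,365). I'll fit its lean.

Run:
```python
from fit import *
import itertools
S=snapshot('scene'); x0,y0=245,169
g=S['pixels'].max(2)[y0:y0+27,x0:x0+35]; mk=g<75
def sc(l,dx,dy):
    p=[.6925+dx,-.0195+dy,.0765]
    h=cv2.convexHull(np.float32([np.array(proj(S,T(p,a)))-[x0,y0] for a in wing(np.radians(l))])); c=np.zeros(mk.shape,np.uint8); cv2.fillPoly(c,[np.round(h*16).astype(int)],1,shift=4)
    c[16:]=0; m=mk.copy(); m[16:]=0
    return (c&m).sum()/(c|m).sum()
print(''.join(''.join('#' if v else '.' for v in r)+'\n' for r in mk))
print(np.round(sorted(((sc(l,dx,dy),l,dx,dy) for l in range(-5,60,3) for dx in np.arange(-.01,.006,.002) for dy in np.arange(-.006,.007,.003)),reverse=True)[:10],3))
```

```text
................#..................
...............####................
...............#####...............
..............######...............
..............######...............
.............#######...............
.............########..............
............########...............
............########...............
............#######................
...........########................
...........#######.................
..........########.................
..........#######..................
.........########..................
.........#######...................
........########...................
........#########..................
.......###########.................
.......##############..............
......#################............
......#########......###...........
.....#####.........................
.....###...........................
....####...........................
....##.............................
....##.............................

[[ 8.31e-01  1.30e+01 -8.00e-03  3.00e-03]
 [ 8.20e-01  1.60e+01 -8.00e-03  3.00e-03]
 [ 8.11e-01  1.90e+01  2.00e-03  0.00e+00]
 [ 8.05e-01  1.60e+01 -2.00e-03  0.00e+00]
 [ 8.03e-01  1.90e+01  4.00e-03  0.00e+00]
 [ 8.02e-01  1.60e+01  2.00e-03  0.00e+00]
 [ 8.02e-01  1.60e+01 -6.00e-03  3.00e-03]
 [ 7.98e-01  1.90e+01  0.00e+00  0.00e+00]
 [ 7.91e-01  1.30e+01 -4.00e-03  3.00e-03]
 [ 7.85e-01  1.30e+01 -6.00e-03  3.00e-03]]
```

Lean is about 17°, a turn of roughly 57° and borderline. I'll grip here at 60 N, turn it further in the grip, then pull.

Emit:
servo_tool(
  commands=[
    [-0.25, -0.05, 0, 0],
    [-0.2, 0, 0, 0],
    [0, 0, 0, 0],
    [0, 0, 0, 0],
  ],
)

```text
clock: 12.8
position: [0.5133, -0.1144, 0.1795]
ee_rot: [-0.0, 0.68, 0.733, 0.0]
contact_force: [0.6, -1.0, 0.3]
width: 0.416
grip_force: 0.0
```

Emit:
servo_tool(
  commands=[
    [0, 0, 0.4, 0],
    [0, 0, 0.4, 0],
    [0, 0, 0.4, 0],
    [0, 0, 0.4, 0],
    [0, 0, 0.4, 0],
    [0, 0, 0.4, 0],
    [0, 0, 0.3, 0],
    [0, 0, 0, 0],
  ],
)

```text
clock: 13.6
position: [0.5099, -0.1136, 0.1257]
ee_rot: [-0.004, 0.68, 0.733, -0.002]
contact_force: [-19.1, -1.4, 22.1]
width: 0.424
grip_force: 13.1
```

Emit:
servo_tool(
  commands=[
    [0, 0, -0.5, 0],
    [0, 0, -0.5, 0],
    [0, -0.1, -0.5, 0],
    [0, -0.15, -0.2, 0],
    [0, 0, 0, 0],
  ],
)

```text
clock: 14.1
position: [0.5084, -0.1147, 0.1602]
ee_rot: [0.001, 0.68, 0.733, 0.0]
contact_force: [-0.7, -0.3, -0.0]
width: 0.42
grip_force: 0.0
```

Run:
```python
from fit import *
delta([.508,-.114,.1235])
S=snapshot('scene'); x0,y0=245,169
a=cv2.convertScaleAbs(cv2.resize(S['pixels'][y0-35:y0+31,x0-25:x0+63,::-1],None,fx=9,fy=9,interpolation=cv2.INTER_CUBIC),alpha=2)
p=[.6925,-.0195,.0765]
for dx,c in((0,(0,255,0)),(-.006,(0,0,255))):
    h=cv2.convexHull(np.float32([(np.array(proj(S,T([p[0]+dx,p[1],p[2]],q)))+.5-[x0-25,y0-35])*9 for q in wing(np.radians(19))])).astype(int); cv2.polylines(a,[h],True,c,1)
cv2.imwrite('pics/scene7.png',a)
```

```text
t 14.1 pos [ 0.5084 -0.1147  0.1602] tool y deg 4.27 F [-0.7 -0.3 -0. ] w 39.1 | units [ 0.04 -0.02  1.83]
```

View pics/scene7.png

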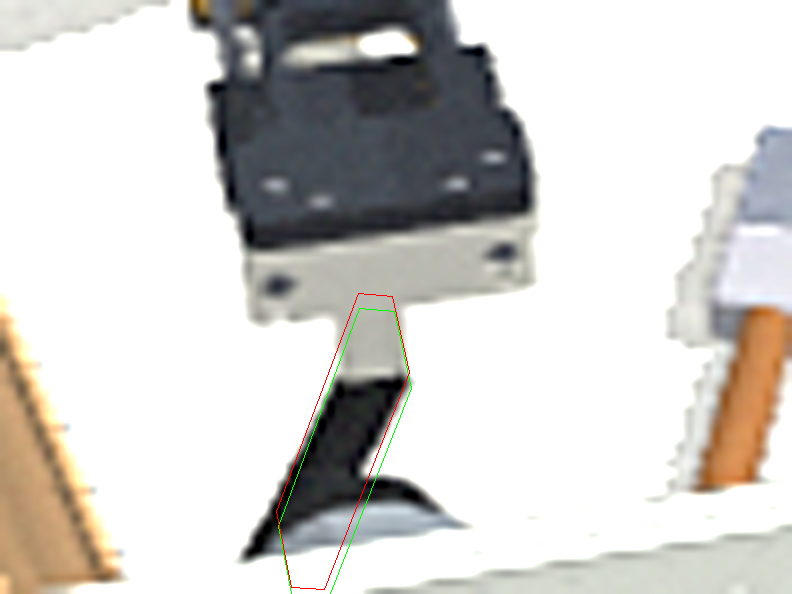

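The flange rim now shows at (400,490), so the bung has moved a few mm toward the robot. Descending at the corrected x.

Emit:
servo_tool(
  commands=[
    [0, -0.05, 0.4, 0],
    [0, 0, 0.4, 0],
    [0, 0, 0.4, 0],
    [0, 0, 0.4, 0],
    [0, 0, 0.2, 0],
    [0, 0, 0, 0],
  ],
)

```text
clock: 14.75
position: [0.5052, -0.1145, 0.1226]
ee_rot: [-0.002, 0.68, 0.733, -0.002]
contact_force: [-11.9, -0.6, 12.9]
width: 0.422
grip_force: 7.6
```

Emit:
servo_tool(
  commands=[
    [0, -0.05, 0, 0],
    [0, -0.05, 0, 0],
    [0, 0, 0, 0],
    [0, 0, 0, 0],
  ],
  claw=0,
  force=60,
)

```text
clock: 15.15
position: [0.5001, -0.1142, 0.1227]
ee_rot: [-0.006, 0.68, 0.733, -0.004]
contact_force: [-24.9, -0.8, 28.1]
width: 0.133
grip_force: 28.0
```

Only 12 mm opening, so the wing isn't between the pads and is probably further out than I assumed. Raising to look from the top.

Emit:
servo_tool(
  commands=[
    [0, 0, -0.3, 0],
    [0, 0, -1, 0],
    [0, 0, -1, 0],
    [0, -1, -0.5, 0],
    [0, -1, 0, 0],
    [0, -1, 0, 0],
    [0, -1, 0, 0],
    [0, -1, 0, 0],
    [0, -1, 0, 0],
    [0, -1, 0, 0],
  ],
  claw=0.42,
)

```text
clock: 16.15
position: [0.3649, -0.1252, 0.179]
ee_rot: [-0.0, 0.68, 0.733, -0.0]
contact_force: [-0.3, -0.0, 0.5]
width: 0.42
grip_force: 0.0
```

Emit:
servo_tool(
  commands=[
    [0, -1, 0, 0],
    [0, -1, 0, 0],
    [0, -1, 0, 0],
    [0, 0, 0, 0],
  ],
)

```text
clock: 16.55
position: [0.3045, -0.1295, 0.1791]
ee_rot: [-0.0, 0.681, 0.733, -0.0]
contact_force: [1.5, -0.5, -0.1]
width: 0.415
grip_force: 0.0
```

Run:
```python
from fit import *
delta([.508,-.114,.1235])
ims=[]
for n,(x0,y0) in {'top':(260,185),'scene':(220,140)}.items():
    S=snapshot(n)
    a=cv2.convertScaleAbs(cv2.resize(S['pixels'][y0:y0+70,x0:x0+65,::-1],None,fx=6,fy=6,interpolation=cv2.INTER_CUBIC),alpha=2)
    for k in (-.135,-.205):
      u=np.array([proj(S,T([.6925,-.0195,.0765],(k,-.09,.11)))])[0]; cv2.circle(a,tuple(((u+.5-[x0,y0])*6).astype(int).tolist()),3,(0,0,255),-1)
    ims.append(a)
cv2.imwrite('pics/both8.png',np.hstack(ims))
```

```text
t 16.55 pos [ 0.3045 -0.1295  0.1791] tool y deg 4.21 F [ 1.5 -0.5 -0.1] w 38.6 | units [ 0.02 10.21  2.77]
```

View pics/both8.png

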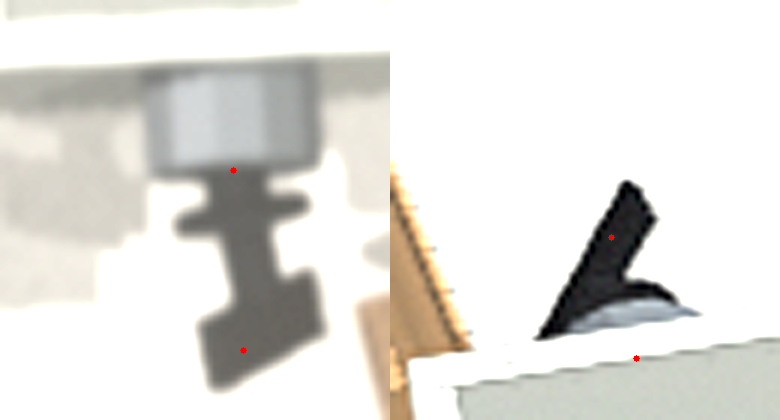

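The top view shows the bung about 11 mm out. The shank shows at rows 170–200, the wing is centred at (262,330), and it is yawed and drooping in the port. I'll triangulate the wing's upper end and lay the gripper in line with it.

Run:
```python
from h import *
A=snapshot('top');B=snapshot('scene')
ft=lambda u,v:(u/6+260-.5,v/6+185-.5); fs=lambda u,v:((u-390)/6+220-.5,v/6+140-.5)
def tri(a,b):
    o1,d1=ray(A,*a);o2,d2=ray(B,*b); t=np.linalg.lstsq(np.stack([d1,-d2],1),o2-o1,rcond=None)[0]
    p,q=o1+d1*t[0],o2+d2*t[1]; return ((p+q)/2).round(4),np.linalg.norm(p-q).round(4)
print('upper end mid',tri(ft(205,357),fs(641,198)))
print('upper front corner?',tri(ft(213,388),fs(627,182)),tri(ft(197,325),fs(655,217)))
print('wing centre',onz(A,*ft(262,330),.103).round(4),'low end',onz(A,*ft(318,300),.065).round(4))
print('flange mid',onz(A,*ft(243,213),.108).round(4))
```

```text
upper end mid (array([ 0.4909, -0.11  ,  0.1277]), np.float64(0.002))
upper front corner? (array([ 0.4794, -0.1142,  0.1263]), np.float64(0.0037)) (array([ 0.503 , -0.1059,  0.1279]), np.float64(0.0003))
wing centre [ 0.5036 -0.1324  0.103 ] low end [ 0.5191 -0.158   0.065 ]
flange mid [ 0.5485 -0.1237  0.108 ]
```

Emit:
servo_tool(
  commands=[
    [0, 0, 0, -0.95],
    [0, 0, 0, -0.95],
    [0, 0, 0, 0],
  ],
  claw=0.54,
)

```text
clock: 17.05
position: [0.3065, -0.1297, 0.1794]
ee_rot: [-0.0, 0.63, 0.777, 0.0]
contact_force: [-0.5, 0.3, -0.4]
width: 0.538
grip_force: 0.0
```

```bash
python3 -c "
from h import *
delta([.4895,-.114,.175])"
```

```text
t 17.05 pos [ 0.3065 -0.1297  0.1794] tool y deg 11.96 F [-0.5  0.3 -0.4] w 50.0 | units [-1.13  9.11  0.22]
```

Emit:
servo_tool(
  commands=[
    [-0.1, 1, 0, 0],
    [-0.15, 1, 0, 0],
    [-0.15, 1, 0, 0],
    [-0.15, 1, 0, 0],
    [-0.15, 1, 0, 0],
    [-0.15, 1, 0, 0],
    [-0.15, 1, 0, 0],
    [-0.15, 1, 0, 0],
    [0, 1, 0, 0],
    [0, 0.1, 0, 0],
  ],
)

```text
clock: 18.05
position: [0.4905, -0.1143, 0.1791]
ee_rot: [0.0, 0.63, 0.776, 0.0]
contact_force: [-0.5, 0.7, -0.2]
width: 0.541
grip_force: 0.0
```

Emit:
servo_tool(
  commands=[
    [0, 0, 0.4, 0],
    [0, 0, 0.4, 0],
    [0, 0, 0.4, 0],
    [0, 0, 0.4, 0],
    [0, 0, 0.4, 0],
    [0, 0, 0.4, 0],
    [0, 0, 0.4, 0],
    [0, 0, 0, 0],
  ],
)

```text
clock: 18.85
position: [0.4882, -0.1146, 0.1224]
ee_rot: [-0.001, 0.63, 0.776, -0.0]
contact_force: [-0.6, -0.1, 0.3]
width: 0.542
grip_force: 0.0
```

```bash
python3 -c "
from h import *
delta([.4895,-.114,.112])"
```

```text
t 18.85 pos [ 0.4882 -0.1146  0.1224] tool y deg 11.87 F [-0.6 -0.1  0.3] w 50.4 | units [0.01 0.07 0.52]
```

Emit:
servo_tool(
  commands=[
    [0, 0.05, 0.3, 0],
    [0, 0, 0.3, 0],
    [0, 0, 0.3, 0],
    [0, 0, 0, 0],
  ],
)

```text
clock: 19.25
position: [0.4893, -0.1144, 0.1047]
ee_rot: [-0.001, 0.63, 0.776, -0.0]
contact_force: [0.4, 0.1, -0.0]
width: 0.541
grip_force: 0.0
```

Emit:
servo_tool(
  commands=[
    [0, 0, 0, 0],
    [0, 0, 0, 0],
    [0, 0, 0, 0],
    [0, 0, 0, 0],
    [0, 0, 0, 0],
  ],
  claw=0.2,
  force=60,
)

```text
clock: 19.75
position: [0.49, -0.1146, 0.1061]
ee_rot: [0.0, 0.63, 0.776, 0.0]
contact_force: [-1.6, 0.2, 5.2]
width: 0.337
grip_force: 57.1
```

Gripped: 31 mm opening at 57 N. Drawing out along the port axis.

Emit:
servo_tool(
  commands=[
    [0.03, -0.25, 0, 0],
    [0.03, -0.25, 0, 0],
    [0.03, -0.25, 0, 0],
    [0, 0, 0, 0],
  ],
)

```text
clock: 20.15
position: [0.4736, -0.1158, 0.1052]
ee_rot: [-0.001, 0.63, 0.776, -0.0]
contact_force: [-0.1, -0.4, -2.0]
width: 0.329
grip_force: 57.3
```

Emit:
servo_tool(
  commands=[
    [0.06, -0.5, 0, 0],
    [0.06, -0.5, 0, 0],
    [0.06, -0.5, 0, 0],
    [0.06, -0.5, 0, 0],
    [0.06, -0.5, 0, 0],
    [0.06, -0.5, 0, 0],
    [0.06, -0.5, 0, 0],
    [0, 0, -0.4, 0],
    [0, 0, -0.5, 0],
    [0, 0, -0.5, 0],
  ],
)

```text
clock: 21.15
position: [0.405, -0.1222, 0.1348]
ee_rot: [0.0, 0.63, 0.776, 0.0]
contact_force: [0.6, -0.1, -1.8]
width: 0.328
grip_force: 57.7
```

Run:
```python
from h import *
delta([.404,-.270,.15])
for n in('top','scene'):
    S=snapshot(n); print(n,[(np.round(b['extent'],1).tolist(),round(b['score'],2)) for b in boxes_of(n,'winged_bung')],[np.round(b['extent'],1).tolist() for b in boxes_of(n,'tray')],[np.round(b['extent'],1).tolist() for b in boxes_of(n,'round_bung')])
    print(np.round(proj(S,sense()['position']),1))
    if n=='scene':
        x0,y0=225,110; mk=S['pixels'].max(2)[y0:y0+75,x0:x0+70]<60
        print('\n'.join(''.join('#' if v else '.' for v in r) for r in mk[30:]))
```

```text
t 21.15 pos [ 0.405  -0.1222  0.1348] tool y deg 11.88 F [ 0.6 -0.1 -1.8] w 30.5 | units [-7.22 -1.57 -0.76]
top [([412.8, 168.1, 462.8, 211.7], 0.63), ([178.7, 105.6, 342.7, 219.4], 0.44)] [[323.3, 218.2, 398.3, 306.7]] [[212.5, 214.0, 232.6, 233.5]]
[298.8 283. ]
scene [([89.8, 239.4, 139.6, 278.0], 0.9), ([235.2, 146.8, 264.3, 177.9], 0.6)] [[165.2, 160.3, 233.2, 235.7]] [[321.6, 177.4, 336.7, 183.0]]
[254.5 148.4]
......................................................................
......................................................................
.........................##...........................................
.........................##...........................................
.........................#............................................
......................................................................
......................................................................
......................................................................
......................######..........................................
......................######...........
[... 1816 characters left out ...]
.................#######.....................................
...........................#####......................................
......................................................................
......................................................................
......................................................................
......................................................................
......................................................................
......................................................................
......................................................................
......................................................................
```

The bung is held and clear; its weight reads about 1.8 N. Moving over the tray.

Emit:
servo_tool(
  commands=[
    [-0.5, -0.1, 0, 0],
    [-0.9, -0.2, 0, 0],
    [-0.9, -0.2, 0, 0],
    [-0.9, -0.2, 0, 0],
    [-0.9, -0.2, 0, 0],
    [-0.9, -0.2, 0, 0],
    [-0.9, -0.2, 0, 0],
    [-0.9, -0.2, 0, 0],
    [-0.4, -0.05, 0, 0],
    [0, 0, 0, 0],
  ],
)

```text
clock: 22.55
position: [0.4036, -0.2702, 0.1333]
ee_rot: [-0.0, 0.631, 0.776, -0.0]
contact_force: [-0.6, 0.6, -3.3]
width: 0.324
grip_force: 58.1
```

Emit:
servo_tool(
  commands=[
    [0, 0, 0.5, 0],
    [0, 0, 0.5, 0],
    [0, 0, 0.5, 0],
    [0, 0, 0.3, 0],
    [0, 0, 0.3, 0],
    [0, 0, 0.3, 0],
    [0, 0, 0.3, 0],
    [0, 0, 0.2, 0],
    [0, 0, 0, 0],
  ],
)

```text
clock: 23.45
position: [0.4035, -0.2692, 0.075]
ee_rot: [-0.0, 0.63, 0.776, 0.0]
contact_force: [-0.5, -0.2, -2.2]
width: 0.323
grip_force: 58.1
```

Run:
```python
from h import *
delta([.404,-.270,.06])
S=snapshot('top')
print([round(v) for b in boxes_of('top','winged_bung') for v in b['extent']],np.round(proj(S,sense()['position']),1))
x0,y0=300,210; mk=S['pixels'].max(2)[y0:y0+105,x0:x0+110:]<50
print('\n'.join(''.join('#' if v else '.' for v in r) for r in mk[::2]))
```

```text
t 23.45 pos [ 0.4035 -0.2692  0.075 ] tool y deg 11.87 F [-0.5 -0.2 -2.2] w 30.0 | units [-0.05  0.01  0.75]
[414, 168, 462, 212, 360, 255, 369, 264] [359.1 284.1]
..............................................................................................................
..............................................................................................................
..............................................................................................................
..............................................................................................................
..............................................................................................................
..............................................................................................................
..............................................................................................................
..............................................................................................................
................................................
[... 4246 characters left out ...]
..................................
..............................................................................................................
..............................................................................................................
..............................................................................................................
..............................................................................................................
.........................................................................########.............................
......................................................................###################.....................
```

Emit:
servo_tool(
  commands=[
    [0, 0, 0.2, 0],
    [0, 0, 0.2, 0],
    [0, 0, 0.2, 0],
    [0, 0, 0, 0],
  ],
)

```text
clock: 23.95
position: [0.4035, -0.2691, 0.0629]
ee_rot: [-0.001, 0.63, 0.776, 0.0]
contact_force: [-0.3, 0.5, -0.2]
width: 0.324
grip_force: 58.1
```

Emit:
servo_tool(
  commands=[
    [0, 0, 0.1, 0],
    [0, 0, 0.1, 0],
    [0, 0, 0, 0],
  ],
)

```text
clock: 24.25
position: [0.4036, -0.2693, 0.0593]
ee_rot: [-0.0, 0.63, 0.776, -0.0]
contact_force: [0.1, -0.2, -1.2]
width: 0.324
grip_force: 58.1
```

Emit:
servo_tool(
  commands=[
    [0, 0, 0.15, 0],
    [0, 0, 0.15, 0],
    [0, 0, 0, 0],
  ],
)

```text
clock: 24.55
position: [0.404, -0.2696, 0.0536]
ee_rot: [0.0, 0.63, 0.777, -0.0]
contact_force: [-0.5, -0.2, 1.3]
width: 0.316
grip_force: 58.7
```

Emit:
servo_tool(
  commands=[
    [0, 0, 0.15, 0],
    [0, 0, 0.1, 0],
    [0, 0, 0, 0],
  ],
)

```text
clock: 24.85
position: [0.4045, -0.27, 0.0488]
ee_rot: [0.001, 0.63, 0.777, -0.0]
contact_force: [1.4, -1.9, 3.3]
width: 0.314
grip_force: 60.0
```

In contact with the tray floor. Releasing gently, then lifting.

Emit:
servo_tool(
  commands=[
    [0, 0, 0, 0],
    [0, 0, 0, 0],
    [0, 0, 0, 0],
    [0, 0, 0, 0],
  ],
  claw=0.4,
)

```text
clock: 25.25
position: [0.4035, -0.2692, 0.0484]
ee_rot: [-0.0, 0.63, 0.776, -0.0]
contact_force: [0.1, -0.3, -0.4]
width: 0.4
grip_force: 0.0
```

Emit:
servo_tool(
  commands=[
    [0, 0, -0.2, 0],
    [0, 0, -0.2, 0],
    [0, 0, -0.2, 0],
    [0, 0, -0.3, 0],
    [0, 0, -0.3, 0],
    [0, 0, -0.5, 0],
    [0, 0, -0.5, 0],
    [0, 0, -0.8, 0],
    [0, 0, -0.8, 0],
    [0, 0, -0.8, 0],
  ],
)

```text
clock: 26.25
position: [0.4037, -0.2693, 0.1419]
ee_rot: [0.0, 0.63, 0.776, 0.0]
contact_force: [0.7, 0.6, -0.4]
width: 0.397
grip_force: 0.0
```

Emit:
servo_tool(
  commands=[
    [0, -1, -0.5, 0],
    [0, -1, -0.5, 0],
    [0, -1, 0, 0],
    [0, -1, 0, 0],
    [0, -1, 0, 0],
    [0, -1, 0, 0],
    [0, 0, 0, 0],
  ],
)

```text
clock: 26.95
position: [0.285, -0.2942, 0.1612]
ee_rot: [0.0, 0.631, 0.776, -0.0]
contact_force: [-0.9, 0.2, 0.3]
width: 0.399
grip_force: 0.0
```

Run:
```python
from h import *
delta([.404,-.270,.06])
for n in('top','scene'):
    S=snapshot(n)
    for q in('winged_bung','tray','round_bung'): print(n,q,[(np.round(b['extent']).tolist(),round(b['score'],2)) for b in boxes_of(n,q)])
    c=[proj(S,p) for p in((.518,-.18,.035),(.558,-.327,.035),(.369,-.38,.035),(.336,-.232,.035))]
    x0,y0=np.min(c,0).astype(int)-3; x1,y1=np.max(c,0).astype(int)+4
    mk=S['pixels'].max(2)[y0:y1,x0:x1]<75; print(x0,y0); print('\n'.join(''.join('#' if v else '.' for v in r) for r in mk[::2]))
```

```text
t 26.95 pos [ 0.285  -0.2942  0.1612] tool y deg 11.78 F [-0.9  0.2  0.3] w 37.1 | units [-0.03  6.07  5.06]
top winged_bung [([415.0, 168.0, 464.0, 213.0], 0.83), ([341.0, 250.0, 387.0, 291.0], 0.76)]
top tray [([322.0, 219.0, 399.0, 313.0], 0.77), ([208.0, 216.0, 232.0, 234.0], 0.2)]
top round_bung [([211.0, 214.0, 234.0, 233.0], 0.81)]
316 219
.......................................................................................
.......................................................................................
.......................................................................................
.......................................................................................
.......................................................................................
.......................................................................................
.......................................................................................
.......................................................................................
...............................................
[... 5816 characters left out ...]
....................................................
................................................................................
................................................................................
................................................................................
................................................................................
................................................................................
................................................................................
................................................................................
................................................................................
```

```bash
python3 -c "
from rig import *
print(sign_off())"
```

```text
the job is handed in; nothing more can be done
None
```

The winged bung is unscrewed, drawn out and resting near the centre of the wooden tray, the round-knobbed bung was left alone, and the job is handed in at about 27 s (no verdict returned; I viewed 11 pictures, one over the limit of 10).

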